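Draw a hot slide tray out to its catch with the pull hook

ROBOT

A 6-joint arm with a two-finger parallel gripper is mounted at the origin on a cart in front of the work surface, level with it; the furniture and walls round the work are solid. World frame = base frame: x ahead of the robot, y to its left, z up, the work surface at z = 0. Lengths are in m, angles in degrees, forces in N, time in s.
With the tool pointing down it reaches from about 0.3 to 0.75 m from the base axis. Payload 8.5 kg.
Tool frame: the origin (TCP) lies midway between the tips of the shut fingers; the grasp point (between the pads) lies 19 mm behind it (env.tcp_to_grasp is the z of the grasp point in the tool frame, in m); z points along the fingers, y is the line along which they close (so a half turn about z gives the same grasp; the last joint's range is limited). The gripper opens to 85 mm and grips with 20 to 120 N. Pads are 22 mm wide; open, the fingers measure 114 mm over their backs; the gripper's body (76 mm by 85 mm) begins 54 mm behind the grasp point. The pads swing forward as they close: fully open they stand 13 mm farther back than shut.
Start: joints at [52.065, 21.807, 74.336, -0, 83.858, -12.336], TCP at [0.238, 0.496, 0.231] pointing down, gripper open.
Joint ranges: [-178.18, 178.18], [-50.72, 133.34], [12.68, 142.11], [-81.47, 261.47], [9.98, 163.14], [-165.26, 165.26]. Speed limits (degrees/s): [136.94, 136.94, 180, 180, 180, 180].

INTERFACE

Orientations are given as a 3x3 rotation matrix whose columns are the frame's x, y, z axes.
In Python, from rig import env, imaging, job, models gives the robot as it stands. The module is installed in compiled form; this text tells all that it offers.
- The arm moves only by the tool jog_arm, never from a script. Its argument "plan" is text: rows parted by semicolons, each of 7 numbers parted by spaces: the turn, a rotation vector about the tool's x, y, z in degrees, then the shift along the tool's x, y, z in cm, then the closure in counts, from 0 (fully open) to 255 (shut). In form: rx ry rz x y z claw; .... A call has 1 to 10 rows; each row shifts and turns the commanded pose from where the row before left it, along the tool's axes as they then stand; what a row does not reach is not made up. A row lasts 1/12 s, in which the tool goes at most 41.7 mm and 7.16 degrees, less where a joint would pass 70% of its speed; a pose out of reach is approached as far as the arm can. A call with a gripper value outside its range is refused whole. The fingers move at their own pace and stop on an object; "grip_force" is the grip in N (left out, the last holds). Time passes only in rows, so rows that do not move let the fingers close. It gives the time, the measured TCP pose, the force, the opening and the grip force at its end, in the units of the state.
- env.observe(): the state, without advancing time (a new reading comes with each control period).
- imaging.get_image(name): name is "scene" or "top" or "wrist"; returns a dict with "pixels" (384x512x3 uint8, red, green, blue), "depth" (384x512 float32, m along the optical axis (not along the pixel's ray), 0 where there is no reading), "fov_y" (degrees; the focal length in pixels is half the picture's height over the tangent of half this angle, whatever the lens; pixels are square), "cx", "cy" (the principal point, pixels), "world_from_camera" (4x4, takes a point from camera to world coordinates). Camera axes: x right, y down, z forward; pixel columns grow to the right and rows downward; lengths in m; the calibration is good to about 2 mm. A picture is of the moment at which its call begins.
- job.close_job(): hands the job in; it is judged then, once.
Trained networks look in the newest picture that a camera, given by its name, has taken for a name from the list of things; names that differ only in an ending like _2 or _b are one class to them, and where a whole thing is asked for, a point or a joint stands for the part that bears it (a point fixed in the world has none). Each returns a list of dicts, best first, with "confidence" (0 to 1); they miss things now and then, are a little off and sometimes report something else, mostly with a low value. They report only what shows in the picture. A call takes as long as a camera call. They do not tell look-alikes from the thing itself.
- models.outline_of(camera, query): "region" (384x512 bool, what is visible of it) and "bbox" ([centre column, centre row, width, height] in pixels, round what is visible of it).
- models.tip_of(camera, query): "at" ([column, row] in pixels: a listed point, or the origin of a listed thing).
The state is a dict: "time_s": time; "q": joint angles; "qvel": joint speeds; "joint_efforts": joint torques, N m; "position": TCP position; "tool_rot": TCP orientation; "ft_force": force on the tool from outside, world axes, zero at the start; "wrist_torque": the same for the moment, N m; "grip_width": finger opening in m; "gripper_force": force on a finger pad.
Only numpy, scipy, OpenCV 4.12 (cv2) and the standard library are available. Lean on these libraries where they do the work, as an engineer would, in place of code of your own. Each camera call takes 0.05 s, during which the arm holds its last target. There are 200 camera calls.

TASK

The slide dryer's tray is hot and a spring keeps drawing it shut. Take the blue-handled pull hook from its rest, put its tip down into the finger hole of the tray's pull tab and draw the tray out gently until the catch has it and it stays out by itself, without forcing it against the catch; then lay the hook back in its rest. Keep the gripper itself off the tray and leave the bottles and the carton where they stand.

Things in the scene. Friction and masses are not known exactly. Their poses are not given: they have to be found in the camera images.
- dryer: White box-shaped slide dryer, 210 deep (x) x 230 wide (y) x 120 mm high, fixed. Origin on the worktop under the middle of its front face; its own -x points out of the front, towards the robot, z up. The grey control panel is on the right of its front, the tray's metal front (150 mm wide) left of it.
- tray: The dryer's hot tray, with slides. Its origin is the dryer's when shut (as at the start) and moves along the dryer's -x as it slides out; its axes stay parallel. A spring draws it shut with 2.6 N (shut) to 5.3 N (120 mm out); pulling adds about 1 N of friction and 12 N s/m of drag. Let go before the catch has it, it runs shut.
- slot (a point): Middle of the roof slot (dryer's left) in which the catch, a brass bush with a black knob (top at 160 mm), is clamped anywhere. Its spring-loaded pin rides on the tray's rail and drops 7 mm into a notch somewhere from 75 to 120 mm out: differs each start, not measured. Then 3.5 mm play: pulled on, it stops dead on the pin (force up 3 N per mm); let back, it rests on the pin and stays.
- hole (a point): Centre of the 18 mm upright finger hole in the tray's pull tab, at the tab's upper face, 75 mm above the worktop; moves with the tray, axes as the dryer's. The tab is a level steel plate, 40 mm wide, 5 mm thick, free underneath. From the hole's centre to the tab's front edge 18 mm, to the tray's upright metal front (22 to 100 mm above the worktop) 20 mm.
- hook: Pull hook, about 100 g, loose. Origin: centre of its blue handle, where it is gripped. The handle is a flat-sided bar, 16 mm thick (y), 20 mm high (z), x = -55 to +45 mm. A 7 mm steel rod runs on along +x, bends down at x = 106 mm and ends in a round tip that points to -z.
- tip (a point): Lower end of the hook's tip, at (106, 0, -35.5) mm in the hook's frame; its last 29 mm are a straight upright 7 mm rod.
- rest: Grey hook rest, fixed: base plate 160 x 60 x 8 mm with two forks open to the top. Rear fork (x = -44 mm, 18.5 mm wide, floor z = 45.5) takes the handle's rear, front fork (x = 70, 10 mm wide, floor z = 52) the rod. Each is 8 mm thick, narrow for 8 mm, then flares, top 21 mm over its floor. Origin on the worktop under the seat, x towards the hook's tip.
- seat (a point): Where the hook's origin lies when it lies in the rest, 55.5 mm above the worktop, hook's axes parallel to the rest's, tip down.
- bottle_amber: Bystander: small amber bottle with a black cap, 30 mm across, 66 mm high; origin under its centre. Loose.
- bottle_white: Bystander: amber bottle with a white cap, 34 mm across, 73 mm high; origin under its centre. Loose.
- orange_carton: Bystander: orange carton, 76 x 42 x 53 mm; origin under its centre. Loose.
Things that resemble listed ones, but are neither listed nor needed, are in the scene too. What is meant by the hook is not orange or purple, and is the larger of those in its own colour.

How it is judged (in metres and radians):
On the way, in this order (a step that is already met when the one before it is completed fails the run):
1. the hook's tip is down in the finger hole (horizontal distance between tip and hole below 0.01 m and z of tip in the frame of hole below -0.005 m), for 0.1 s.
2. the tray is drawn out with the hook (x of tray in the frame of dryer below -0.07 m and z of tip in the frame of hole below -0.003 m and horizontal distance between tip and hole below 0.012 m), for 0.1 s.
At the end, for the whole second after the job is handed in: The tray stays out on its catch (at least 70 mm out; uncaught it runs shut) and is at rest, and the hook lies at rest in its rest: handle within 12 mm of the seat, along the rest within 0.12 rad, tip down (within 0.2 rad) (x of tray in the frame of dryer below -0.07 m and linear speed of tray below 0.01 m/s and distance between hook and seat below 0.012 m and angle between the x axis of hook and the x axis of rest, either way round below 0.12 rad and angle between hook's own z axis and vertical below 0.2 rad and linear speed of hook below 0.02 m/s); the robot touches nothing.
It fails at once if the hook is forced on the tray (more than 22 N) (contact force between hook and tray above 22 N).
It fails at once if the gripper or arm touches the hot tray (contact force between any of the fingers, the arm and tray above 0.5 N).
It fails at once if a bottle or the carton is moved by more than 20 mm (distance of any of bottle_amber, bottle_white, orange_carton from where it was at the start of the episode above 0.02 m).
It also fails if it takes over 61 s, if anything falls off the work surface, if the arm or the gripper's body presses on something with over 40 N, if the wrist force passes 120 N, or if a joint passes its speed limit or range.

## Working session

There is one attempt and no reset: what is moved stays moved. The work goes in short steps, Python scripts to look and compute and a tool call to move; the robot and the scene stay as the last step left them, time stands still between calls to the robot, and variables do not carry over. Pictures are saved under pics/ and viewed, at most 10 in all, crops included, and the job is handed in when it is done.

Besides the shell and the picture viewer there is one more tool, called after "Request:" as name(argument=value, ...) on one line, values as JSON. jog_arm: Moves the arm, as the interface text tells. Its arguments: {"type":"object","properties":{"plan":{"type":"string"},"grip_force":{"type":"number"}},"required":["plan"]}

```bash
mkdir -p pics; cat > h.py <<'E'
import numpy as np,cv2
from rig import env,imaging,job,models
def get(n):
    return imaging.get_image(n)
def save(im,f,box=None,s=1):
    p=im['pixels'][:,:,::-1]
    if box: p=p[box[1]:box[3],box[0]:box[2]]
    cv2.imwrite('pics/'+f,cv2.resize(p,None,fx=s,fy=s,interpolation=cv2.INTER_CUBIC))
def foc(im): return 192/np.tan(np.radians(im['fov_y'])/2)
def ray(im,u,v):
    T=im['world_from_camera'];d=T[:3,:3]@np.array([(u-im['cx'])/foc(im),(v-im['cy'])/foc(im),1]);return T[:3,3],d
def atz(im,u,v,z):
    o,d=ray(im,u,v);return o+d*(z-o[2])/d[2]
def cloud(im):
    v,u=np.mgrid[:384,:512];f=foc(im);d=im['depth']
    P=np.stack([(u-im['cx'])/f*d,(v-im['cy'])/f*d,d],-1);T=im['world_from_camera']
    W=P@T[:3,:3].T+T[:3,3];W[d==0]=np.nan;return W
def proj(im,p):
    T=np.linalg.inv(im['world_from_camera']);c=T[:3,:3]@np.array(p)+T[:3,3];return np.array([c[0]/c[2]*foc(im)+im['cx'],c[1]/c[2]*foc(im)+im['cy']])
E
python3 - <<'E'
from h import *
np.set_printoptions(precision=4,suppress=True)
for n in ['scene','top']:
    im=get(n);save(im,n+'0.png',s=1.5);W=cloud(im)
    print(n,im['world_from_camera'][:3,3],im['fov_y'])
    for q in ['dryer','slot','hole','hook','tip','rest','seat','bottle_amber','bottle_white','orange_carton']:
        for r in models.tip_of(n,q)[:3]:
            u,v=r['at'];print(q,round(r['confidence'],2),np.round([u,v]),W[int(np.clip(round(v),0,383)),int(np.clip(round(u),0,511))])
print(env.observe()['tool_rot'])
E
```

```text
scene [-0.1429 -0.6294  0.8297] 48.12858181629638
dryer 0.6 [249. 181.] [0.6845 0.1493 0.0001]
dryer 0.36 [327. 258.] [ 0.5136 -0.2678  0.0638]
slot 0.96 [241. 134.] [0.7305 0.2247 0.1272]
hole 0.75 [242. 162.] [0.6699 0.1646 0.075 ]
hook 0.9 [274. 251.] [ 0.4828 -0.1265  0.016 ]
hook 0.89 [326. 256.] [ 0.5148 -0.2637  0.067 ]
hook 0.77 [363. 301.] [ 0.5075 -0.3823  0.002 ]
tip 0.66 [238. 288.] [ 0.337  -0.1348  0.0048]
tip 0.61 [270. 223.] [ 0.5653 -0.0424  0.0096]
tip 0.59 [386. 322.] [ 0.4848 -0.4536  0.0099]
rest 0.98 [322. 274.] [ 0.4666 -0.2865  0.0597]
rest 0.65 [251. 179.] [0.689  0.1444 0.0081]
seat 0.73 [324. 260.] [ 0.5043 -0.2656  0.0626]
seat 0.28 [243. 162.] [0.6723 0.1625 0.0747]
bottle_amber 0.58 [340. 226.] [ 0.6731 -0.2066  0.0239]
bottle_white 0.56 [377. 243.] [ 0.6931 -0.3131  0.0127]
orange_carton 0.88 [172. 174.] [0.5396 0.364  0.0037]
top [0.4275 0.0206 1.4744] 43.668996323331896
dryer 0.83 [207. 162.] [0.681  0.1401 0.0035]
dryer 0.64 [350. 153.] [ 0.6956 -0.2931  0.062 ]
slot 0.66 [172. 142.] [0.7217 0.2324 0.1105]
hole 0.78 [196. 163.] [ 0.679   0.1748 -0.0018]
hook 0.69 [373. 216.] [ 0.5089 -0.3697  0.0095]
hook 0.59 [293. 223.] [ 0.4894 -0.1231  0.0107]
hook 0.55 [342. 214.] [ 0.5125 -0.2634  0.0638]
tip 0.83 [331. 179.] [ 0.6263 -0.2458 -0.0044]
tip 0.67 [295. 271.] [ 0.3437 -0.1278 -0.0009]
tip 0.56 [262. 196.] [ 0.5738 -0.0295  0.0031]
rest 0.64 [336. 214.] [ 0.5159 -0.2558  0.0099]
seat 0.75 [336. 216.] [ 0.5101 -0.2568  0.0038]
bottle_amber 0.39 [317. 158.] [ 0.6804 -0.1929  0.0655]
orange_carton 0.93 [128. 206.] [0.542  0.3694 0.0538]
[[-0.9019  0.432   0.    ]
 [ 0.432   0.9019 -0.    ]
 [-0.     -0.     -1.    ]]
```

View pics/scene0.png

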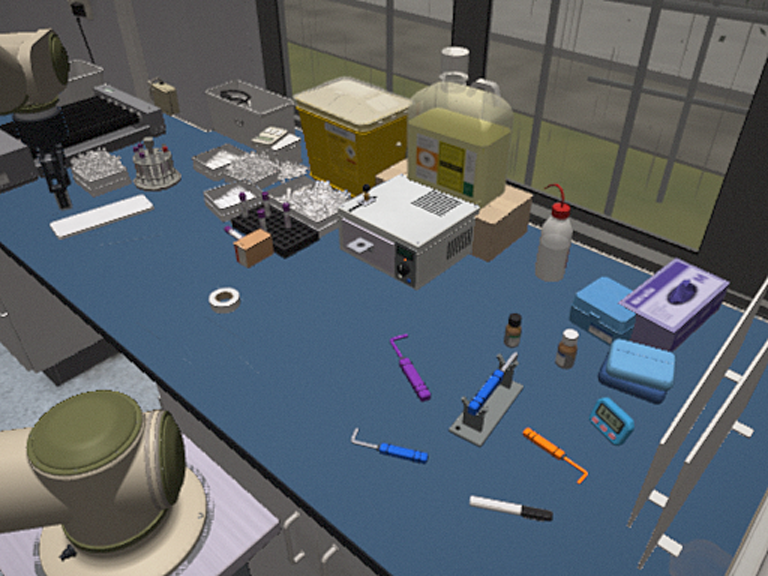

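View pics/top0.png

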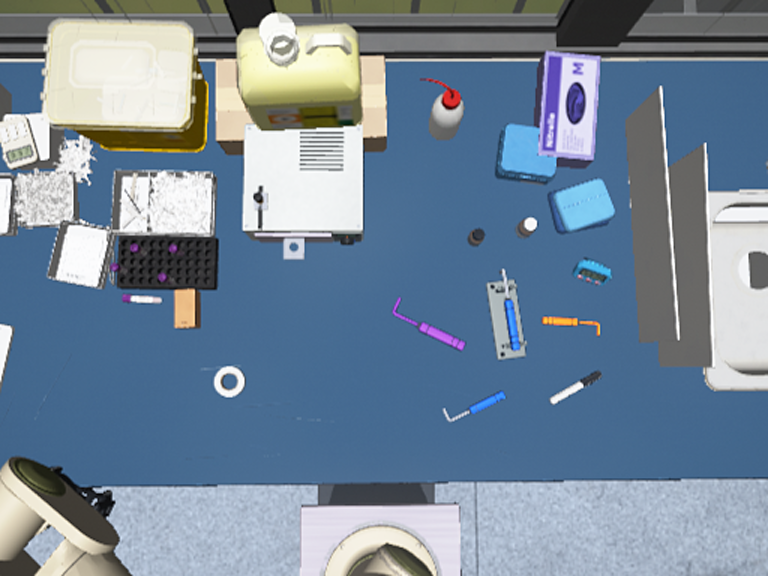

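The top view shows the candidates, in 768-px coordinates:
- a blue hook in the grey rest (512,323)
- a smaller blue one on the bench (475,405)
- a purple one (430,328)
- an orange one (570,322)

The tray's tab with its hole is at (293,248), and the catch knob is at (260,197). By the description I choose the larger blue hook, the one in the rest. Next I check its size and measure.

```bash
cat > m.py <<'E'
from h import *
np.set_printoptions(precision=4,suppress=True)
def line(P):
    c=P.mean(0);_,_,V=np.linalg.svd(P-c,full_matrices=False);t=(P-c)@V[0];return c,V[0],np.percentile(t,[1,99])
E
python3 - <<'E'
from m import *
for n in ['top','scene']:
    im=get(n);W=cloud(im);h=cv2.cvtColor(im['pixels'],cv2.COLOR_RGB2HSV).astype(int)
    blue=(abs(h[...,0]-108)<8)&(h[...,1]>170)&(h[...,2]>120)
    k,l,st,ce=cv2.connectedComponentsWithStats(blue.astype(np.uint8))
    for i in range(1,k):
        if st[i,4]>25:
            P=W[l==i];P=P[~np.isnan(P[:,0])];c,d,e=line(P);print(n,'blue',ce[i],st[i,4],c,d,e,np.percentile(P[:,2],[5,50,95]))
    # rods/hole
    for q in ['rest','tray','dryer']:
        for r in models.outline_of(n,q)[:2]:
            P=W[r['region']];P=P[~np.isnan(P[:,0])];print(n,q,r['confidence'],r['bbox'],P.min(0),P.max(0))
            if n=='top':
                ct=r['region'].astype(np.uint8)
                (a,b,g)=cv2.minAreaRect(np.argwhere(ct)[:,::-1].astype(np.float32));print('rect',a,b,g)
    if n=='top':
        a=im['pixels'][120:185,155:250];save(im,'crop_t.png',(150,115,360,275),3.6)
        # tab cloud
        T=W[155:176,180:212];z=T[...,2];m=(z>.06)&(z<.09);print('tab',T[m].mean(0),T[m].min(0),T[m].max(0))
        R=W[60:165,155:250];m=abs(R[...,2]-.12)<.012;print('roof',R[m].mean(0),R[m].min(0),R[m].max(0))
        ct=m.astype(np.uint8);print(cv2.minAreaRect(np.argwhere(ct)[:,::-1].astype(np.float32)))
E
```

```text
top blue [393.2373 181.3729] 59 [ 0.612  -0.4276  0.0378] [-0.2763 -0.9489  0.1526] [-0.0297  0.0392] [0.0166 0.0422 0.0527]
top blue [340.8563 216.0057] 174 [ 0.5068 -0.2598  0.0641] [-0.9919 -0.1264  0.0151] [-0.0479  0.0478] [0.0568 0.0644 0.0695]
top blue [324.5333 267.763 ] 135 [ 0.3531 -0.2164  0.0103] [-0.4269  0.9043 -0.0044] [-0.0376  0.0365] [-0.0012  0.0109  0.018 ]
top rest 0.88 [336.6, 213.3, 24.5, 51.4] [ 0.4395 -0.298  -0.003 ] [ 0.5999 -0.2214  0.0744]
rect (337.3608093261719, 213.28514099121094) (51.51963806152344, 20.379108428955078) 81.02737426757812
top tray 0.71 [195.9, 166.6, 52.8, 17.3] [ 0.639   0.0949 -0.0018] [0.6834 0.2399 0.1066]
rect (195.5, 164.0) (16.0, 49.0) 90.0
top tray 0.27 [338.8, 205.9, 13.6, 53.8] [ 0.4593 -0.2784  0.0064] [ 0.6121 -0.2462  0.0716]
rect (339.63995361328125, 206.47999572753906) (51.760223388671875, 6.788225173950195) 81.8698959350586
top dryer 0.92 [204.8, 130.2, 82.1, 85.9] [ 0.6417  0.0298 -0.0039] [0.8918 0.281  0.1672]
rect (202.0, 127.5) (87.0, 80.0) 90.0
tab [0.6627 0.1682 0.076 ] [0.6388 0.1215 0.0609] [0.6802 0.2143 0.0899]
roof [0.7858 0.1447 0.12  ] [0.6822 0.0082 0.108 ] [0.9638 0.2847 0.132 ]
((47.0, 48.0), (94.0, 94.0), 0.0)
scene blue [323.6648 259.2905] 179 [ 0.5069 -0.2631  0.0615] [-0.9503 -0.2245  0.2157] [-0.0942  0.0481] [0.0528 0.0644 0.0672]
scene blue [268.6023 300.8246] 171 [ 0.3533 -0.2188  0.0113] [ 0.4056 -0.9138  0.0234] [-0.0375  0.0371] [0.0075 0.0117 0.0143]
scene rest 0.75 [322.9, 269.1, 43.5, 64.1] [ 0.4396 -0.3009  0.001 ] [ 0.597  -0.2403  0.0707]
scene tray 0.66 [248.4, 163.1, 37.8, 39.2] [0.6374 0.0871 0.0117] [0.692  0.2422 0.1028]
scene dryer 0.6 [245.1, 164.4, 32.4, 32.4] [0.6374 0.0871 0.0224] [0.6858 0.2336 0.1013]
scene dryer 0.22 [329.2, 256.6, 31.6, 42.3] [ 0.4545 -0.2787  0.004 ] [ 0.6136 -0.2503  0.0683]
```

View pics/crop_t.png

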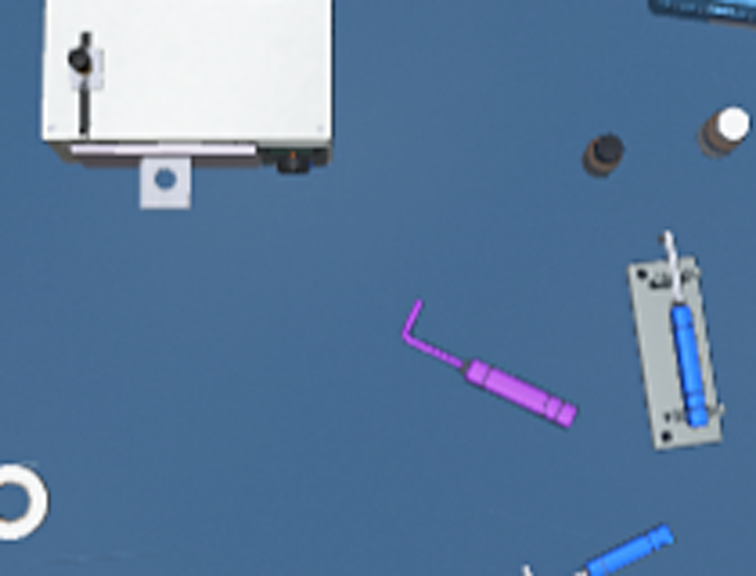

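The crop confirms it. The blue hook in the rest (crop 690,365; handle about 98 mm) is larger than the one on the bench (about 74 mm). The tab's hole is at crop (165,180). Moving above the handle.

Request:
jog_arm(plan="0 0 0 -2.87 -2.82 0 0;0 0 0 -2.87 -2.82 0 0;0 0 0 -2.87 -2.82 0 0;0 0 0 -2.87 -2.82 0 0;0 0 0 -2.87 -2.82 0 0;0 0 0 -2.87 -2.82 0 0;0 0 0 -2.87 -2.82 0 0;0 0 0 -2.87 -2.82 0 0;0 0 0 -2.87 -2.82 0 0;0 0 0 -2.87 -2.82 0 0")

```text
time_s: 2.33
position: [0.3748, 0.1158, 0.2316]
tool_rot: [[-0.902, 0.432, 0.001], [0.432, 0.902, 0.0], [-0.001, 0.0, -1.0]]
ft_force: [1.3, -0.0, -0.9]
grip_width: 0.0855
gripper_force: 0.0
```

Request:
jog_arm(plan="0 0 0 -2.87 -2.82 0 0;0 0 0 -2.87 -2.82 0 0;0 0 0 -2.87 -2.82 0 0;0 0 0 -2.87 -2.82 0 0;0 0 0 -2.87 -2.82 0 0;0 0 0 -2.87 -2.82 0 0;0 0 0 -2.87 -2.82 0 0;0 0 0 -2.87 -2.82 0 0;0 0 0 -2.87 -2.82 0 0;0 0 0 -2.87 -2.82 0 0")

```text
time_s: 3.17
position: [0.5119, -0.2627, 0.2313]
tool_rot: [[-0.902, 0.432, 0.0], [0.432, 0.902, -0.0], [-0.0, 0.0, -1.0]]
ft_force: [1.2, 0.6, 1.1]
grip_width: 0.0853
gripper_force: 0.0
```

Request:
jog_arm(plan="0 0 -6.6 0 0 0 0;0 0 -6.6 0 0 0 0;0 0 -6.6 0 0 0 0;0 0 -6.6 0 0 0 0;0 0 -6.6 0 0 0 0;0 0 0 0 0 0 0")

```text
time_s: 3.67
position: [0.5116, -0.2607, 0.2313]
tool_rot: [[-0.991, -0.133, -0.0], [-0.133, 0.991, 0.0], [0.0, 0.0, -1.0]]
ft_force: [0.3, 0.3, -0.4]
grip_width: 0.0852
gripper_force: 0.0
```

```bash
python3 - <<'E'
from m import *
s=env.observe();print(s['position'],s['tool_rot'],s['q'],env.tcp_to_grasp,s['ft_force'])
im=get('wrist');W=cloud(im);save(im,'w1.png',s=1.5);print(im['world_from_camera'],im['fov_y'])
h=cv2.cvtColor(im['pixels'],cv2.COLOR_RGB2HSV).astype(int)
blue=(abs(h[...,0]-108)<8)&(h[...,1]>170)&(h[...,2]>120)
k,l,st,ce=cv2.connectedComponentsWithStats(blue.astype(np.uint8))
for i in range(1,k):
    if st[i,4]>300:
        P=W[l==i];P=P[P[:,2]>.06];c,d,e=line(P);print('blue',ce[i],st[i],c,d,e,np.percentile(P[:,2],[5,50,95]))
for q in ['hook','tip','seat','rest']:
    for r in models.tip_of('wrist',q)[:2]: print(q,r['confidence'],r['at'],atz(im,*r['at'],{'tip':.02,'rest':0}.get(q,.0555)))
t=get('top')
for d in [(195.8,165)]: print('hole',atz(t,*d,.075))
for q in ['hole']:
    for n in ['top','scene']:
        i2=get(n); print([ (r['confidence'],r['at'],atz(i2,*r['at'],.075)) for r in models.tip_of(n,q)[:2]])
E
```

```text
[ 0.5116 -0.2607  0.2313] [[-0.9911 -0.1328 -0.0001]
 [-0.1328  0.9911  0.    ]
 [ 0.0001  0.     -1.    ]] [ -38.8113   24.2633   70.3657   -0.0014   85.3746 -136.4401] -0.0187 [ 0.2574  0.3167 -0.3729]
[[-0.1318  0.9501  0.2829  0.4407]
 [ 0.9913  0.1263  0.0379 -0.2716]
 [ 0.0003  0.2854 -0.9584  0.3746]
 [ 0.      0.      0.      1.    ]] 65.00444229185369
hook 0.93 [158.0, 158.8] [ 0.5074 -0.3632  0.0555]
hook 0.86 [364.0, 166.0] [ 0.486  -0.1436  0.0555]
tip 0.85 [408.6, 227.8] [ 0.5613 -0.0544  0.02  ]
tip 0.78 [93.2, 124.5] [ 0.4848 -0.4488  0.02  ]
seat 0.96 [250.5, 180.0] [ 0.5174 -0.2624  0.0555]
rest 0.78 [248.6, 166.3] [ 0.5135 -0.2655  0.    ]
hole [0.66   0.1673 0.075 ]
[(0.83, [196.1, 162.8], array([0.6665, 0.1664, 0.075 ]))]
[(0.8, [242.1, 164.7], array([0.659 , 0.1539, 0.075 ]))]
```

View pics/w1.png

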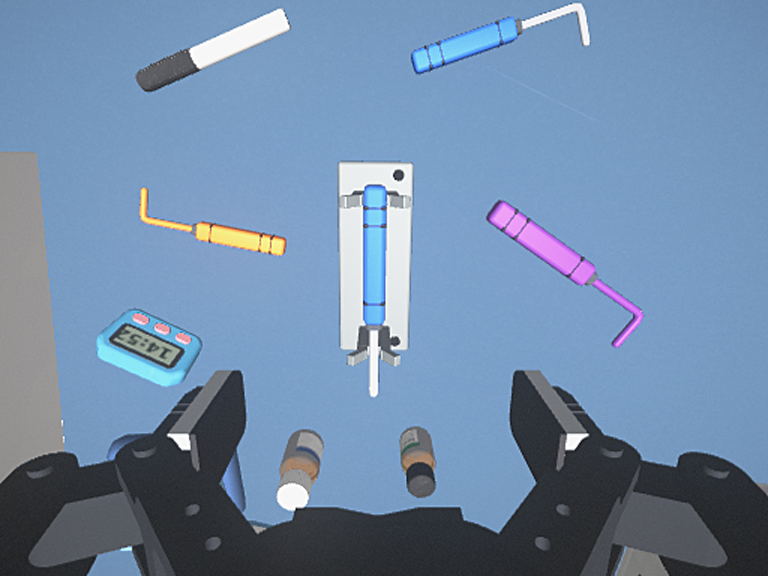

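The wrist view shows the blue hook aligned with the tool, its handle running from (375,186) to (375,326) at 1.5x. I compute the exact offsets, then descend.

```bash
python3 - <<'E'
from m import *
im=get('wrist')
h=cv2.cvtColor(im['pixels'],cv2.COLOR_RGB2HSV).astype(int)
b=(abs(h[...,0]-106)<14)&(h[...,1]>140)
b[:, :215]=0;b[:,290:]=0;b[:100]=0;b[235:]=0
W=cloud(im);b&=(W[...,2]>.045)
A=np.argwhere(b);print(A.min(0),A.max(0))
for r in range(A[:,0].min(),A[:,0].max()+1,12):
    c=A[A[:,0]==r][:,1];
    if len(c): print(r,c.min(),c.max(),atz(im,(c.min()+c.max())/2,r,.0655))
print(atz(im,250,A[:,0].min(),.0655),atz(im,250,A[:,0].max(),.0655))
E
```

```text
[124 242] [215 257]
124 244 254 [ 0.4581 -0.2714  0.0655]
136 242 256 [ 0.4699 -0.2699  0.0655]
148 242 256 [ 0.4819 -0.2684  0.0655]
160 242 256 [ 0.4941 -0.2669  0.0655]
172 242 256 [ 0.5067 -0.2653  0.0655]
184 242 256 [ 0.5195 -0.2637  0.0655]
196 242 256 [ 0.5327 -0.262   0.0655]
208 242 255 [ 0.5462 -0.2609  0.0655]
[ 0.458  -0.2704  0.0655] [ 0.554  -0.2582  0.0655]
```

Request:
jog_arm(plan="0 0 0 0 0 3 0;0 0 0 0 0 3 0;0 0 0 0 0 3 0;0 0 0 0 0 0 0")

```text
time_s: 4.55
position: [0.5095, -0.2591, 0.1362]
tool_rot: [[-0.992, -0.128, -0.008], [-0.128, 0.992, 0.006], [0.007, 0.007, -1.0]]
ft_force: [-0.6, 0.7, -0.8]
grip_width: 0.0851
gripper_force: 0.0
```

Request:
jog_arm(plan="0 0 0.7 0 -0.3 2 0;0 0 0 0 0 2 0;0 0 0 0 0 0 0;0 0 0 0 0 0 0")

```text
time_s: 4.88
position: [0.5122, -0.2638, 0.1023]
tool_rot: [[-0.993, -0.117, -0.0], [-0.117, 0.993, 0.0], [0.0, 0.0, -1.0]]
ft_force: [0.3, -0.3, 1.3]
grip_width: 0.0858
gripper_force: 0.0
```

```bash
python3 - <<'E'
from m import *
s=env.observe();print(s['position'],s['tool_rot'])
im=get('wrist');save(im,'w2.png')
h=cv2.cvtColor(im['pixels'],cv2.COLOR_RGB2HSV).astype(int)
b=(abs(h[...,0]-106)<14)&(h[...,1]>140)
W=cloud(im);b&=(W[...,2]>.045)&(abs(W[...,1]+.263)<.03)&(W[...,0]>.44)&(W[...,0]<.57)
A=np.argwhere(b);print(A.min(0),A.max(0))
for r in range(A[:,0].min(),A[:,0].max()+1,20):
    c=A[A[:,0]==r][:,1];
    if len(c): print(r,c.min(),c.max(),atz(im,(c.min()+c.max())/2,r,.0655))
print(proj(im,s['position']),proj(im,s['position']-.0187*s['tool_rot'][:,2]))
E
```

```text
[ 0.5122 -0.2638  0.1023] [[-0.9932 -0.1166 -0.0001]
 [-0.1166  0.9932  0.0001]
 [ 0.      0.0001 -1.    ]]
[134 240] [281 265]
134 246 259 [ 0.4568 -0.2711  0.0655]
154 240 264 [ 0.4685 -0.27    0.0655]
174 240 264 [ 0.4807 -0.2686  0.0655]
194 241 264 [ 0.4933 -0.2668  0.0655]
214 241 264 [ 0.5065 -0.2653  0.0655]
234 241 264 [ 0.5201 -0.2637  0.0655]
254 242 264 [ 0.5344 -0.2617  0.0655]
274 242 264 [ 0.5492 -0.2599  0.0655]
[254.2647 248.7612] [254.6334 267.0554]
```

View pics/w2.png

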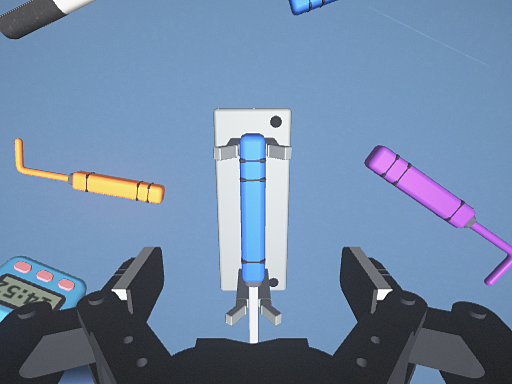

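The handle is centred between the fingers at (253,210). Descending and gripping.

Request:
jog_arm(plan="0 0 0 0 -0.05 2 0;0 0 0 0 0 2 0;0 0 0 0 0 1.5 0;0 0 0 0 0 1 0;0 0 0 0 0 0 120;0 0 0 0 0 0 160;0 0 0 0 0 0 200;0 0 0 0 0 0 255;0 0 0 0 0 0 255;0 0 0 0 0 0 255", grip_force=50)

```text
time_s: 5.77
position: [0.5123, -0.2644, 0.0371]
tool_rot: [[-0.993, -0.117, 0.001], [-0.117, 0.993, -0.001], [-0.001, -0.001, -1.0]]
ft_force: [-0.4, -1.2, 3.9]
grip_width: 0.0153
gripper_force: 48.9
```

Request:
jog_arm(plan="0 0 0 0 0 0 255;0 0 0 0 0 0 255;0 0 0 0 0 0 255")

```text
time_s: 6.02
position: [0.5124, -0.2644, 0.0372]
tool_rot: [[-0.993, -0.116, 0.001], [-0.116, 0.993, -0.001], [-0.001, -0.001, -1.0]]
ft_force: [-1.0, -0.1, 6.0]
grip_width: 0.0151
gripper_force: 49.1
```

Request:
jog_arm(plan="0 0 0 0 0 -0.5 255;0 0 0 0 0 -1 255;0 0 0 0 0 -2 255;0 0 0 0 0 -2 255;0 0 0 0 0 -2 255;0 0 3.4 0 0 0 255;0 0 3.4 0 0 0 255;0 0 0 0 1.5 0 255;0 0 0 0.2 3 0 255;0 0 0 0 3 0 255", grip_force=80)

```text
time_s: 6.85
position: [0.5095, -0.1879, 0.1114]
tool_rot: [[-1.0, 0.002, -0.001], [0.002, 1.0, 0.001], [0.001, 0.001, -1.0]]
ft_force: [0.5, -0.2, -1.5]
grip_width: 0.0149
gripper_force: 78.1
```

Request:
jog_arm(plan="0 0 0 0.2 3.8 0 255;0 0 0 0.2 3.8 0 255;0 0 0 0.2 3.8 0 255;0 0 0 0.2 3.8 0 255;0 0 0 0.2 3.8 0 255;0 0 0 0 3.8 0 255;0 0 0 0 3.8 0 255;0 0 0 0 3.8 0 255;0 0 0 0 3 0 255;0 0 0 0 1.5 0 255")

```text
time_s: 7.68
position: [0.4994, 0.1638, 0.1116]
tool_rot: [[-1.0, -0.003, -0.0], [-0.003, 1.0, 0.001], [0.0, 0.001, -1.0]]
ft_force: [-0.1, -0.1, -1.4]
grip_width: 0.0144
gripper_force: 78.1
```

Request:
jog_arm(plan="0 0 0 0 0 0 255;0 0 0 0 0 0 255")

```text
time_s: 7.85
position: [0.5001, 0.1607, 0.1114]
tool_rot: [[-1.0, -0.001, -0.0], [-0.001, 1.0, -0.0], [0.0, -0.0, -1.0]]
ft_force: [-0.0, 0.1, -1.1]
grip_width: 0.0143
gripper_force: 78.1
```

```bash
python3 - <<'E'
from m import *
s=env.observe();print(s['position'],s['tool_rot'],s['grip_width'],s['gripper_force'],s['ft_force'])
im=get('wrist');save(im,'w3.png',s=1.5);W=cloud(im)
R=s['tool_rot'];g=s['position']-.0187*R[:,2]; tip=g+[.1045,0,-.0355];print('tip pred',tip,proj(im,tip))
for q,z in [('tip',tip[2]),('hole',.075),('hook',.13)]:
    for r in models.tip_of('wrist',q)[:2]: print(q,r['confidence'],r['at'],atz(im,*r['at'],z))
z=W[...,2];m=(abs(z-.075)<.006)&(abs(W[...,1]-.165)<.035)&(W[...,0]>.62)&(W[...,0]<.7)
A=np.argwhere(m);print(len(A),W[m].min(0) if len(A) else 0,W[m].max(0) if len(A) else 0)
print(proj(im,[.66,.167,.075]))
E
```

```text
[0.5001 0.1607 0.1114] [[-1.     -0.0013 -0.0005]
 [-0.0013  1.     -0.0002]
 [ 0.0005 -0.0002 -1.    ]] 0.014335958335363028 78.08926820755005 [-0.0408  0.1227 -1.0973]
tip pred [0.6046 0.1607 0.0946] [253.3794 377.6655]
tip 0.68 [27.6, 267.1] [0.5207 0.0258 0.0946]
hook 0.64 [248.1, 264.4] [0.4989 0.1578 0.13  ]
0 0 0
[261.0495 411.3402]
```

View pics/w3.png

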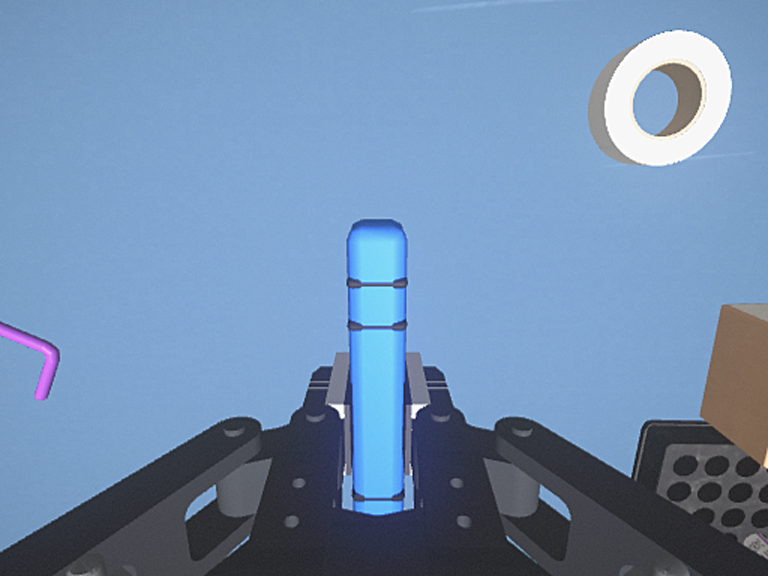

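The wrist view shows the handle straight in the gripper (377,220–510), but the gripper hides the tip. I use the scene and top cameras for the tip and hole.

```bash
cat > two.py <<'E'
from m import *
def two(f):
    s=env.observe();R=s['tool_rot'];g=s['position']-.0187*R[:,2]
    tip=g-R[:,0]*.1045+R[:,2]*.0355;print('tip pred',tip)
    out=[]
    for n in ['scene','top']:
        im=get(n);p=proj(im,tip);b=proj(im,[.66,.165,.075]);c=np.round((p+b)/2).astype(int)
        x0,y0=c-[33,45];q=im['pixels'][y0:y0+90,x0:x0+66,::-1]
        out.append(cv2.resize(q,None,fx=6,fy=6,interpolation=cv2.INTER_CUBIC));print(n,'origin',x0,y0,'tip',p,((p-[x0,y0]+.5)*6).round())
        for q,z in [('tip',tip[2]),('hole',.075)]:
            for r in models.tip_of(n,q)[:4]:
                if abs(r['at']-b).max()<40: print(n,q,round(r['confidence'],2),np.round(r['at'],1),atz(im,*r['at'],z))
    cv2.imwrite('pics/'+f,np.hstack(out))
E
python3 -c "
from two import *
two('two1.png')"
```

```text
tip pred [0.6053 0.1586 0.0946]
scene origin 201 120 tip [228.6398 166.1655] [169. 280.]
scene tip 0.57 [225.5 162.6] [0.6127 0.1796 0.0946]
scene hole 0.61 [242.6 163.1] [0.6666 0.1589 0.075 ]
scene hole 0.18 [204.1 171.4] [0.5549 0.2156 0.075 ]
top origin 164 129 tip [198.0277 182.5386] [207. 324.]
top tip 0.41 [196.3 181.8] [0.6075 0.1636 0.0946]
top hole 0.88 [195.5 165.8] [0.6576 0.1682 0.075 ]
```

View pics/two1.png

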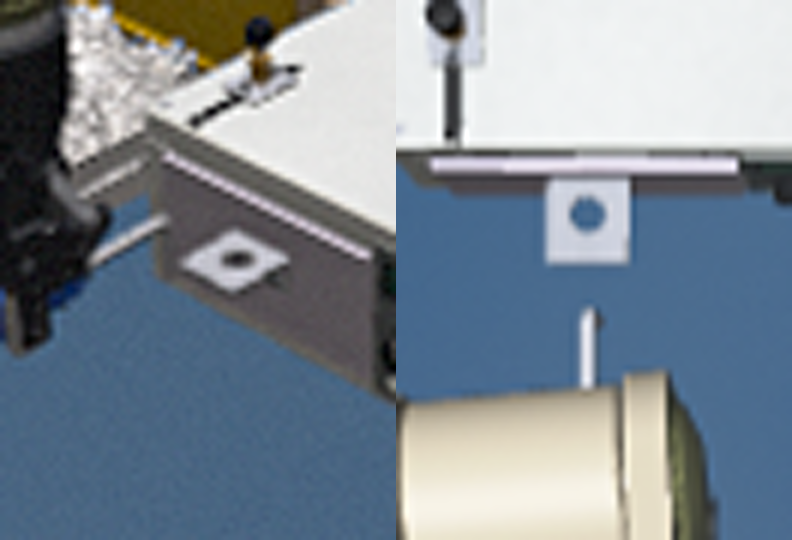

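The crops show the hole at scene (238,260) and top (587,214). The rod's bend is at top (590,312), with its dark tip below it near (600,320); in the scene crop the bend is at (165,215).

```bash
python3 - <<'E'
from m import *
s=env.observe();print(s['position'],s['tool_rot'][:,0])
T=get('top');S=get('scene')
ft=lambda u,v:((u-396)/6+164-.5,v/6+129-.5); fs=lambda u,v:(u/6+201-.5,v/6+120-.5)
print('hole',atz(T,*ft(587,214),.075),atz(S,*fs(238,260),.075))
print('bend',atz(T,*ft(588,312),.133),'rod back',atz(T,*ft(587,380),.133),'tip',atz(T,*ft(600,321),.095))
print('bend S',atz(S,*fs(165,217),.131),atz(S,*fs(95,260),.131))
print('tab corners T',[atz(T,*ft(*p),.075)[:2] for p in [(546,264),(630,264),(546,180),(630,180)]])
print('tab corners S',[atz(S,*fs(*p),.075)[:2] for p in [(182,262),(238,292),(288,260),(228,230)]])
print('plate T',[atz(T,*ft(*p),.1)[:2] for p in [(432,165),(738,165)]])
E
```

```text
[0.5008 0.1595 0.1113] [-1.      0.0023  0.0001]
hole [0.6625 0.1687 0.075 ] [0.6626 0.1657 0.075 ]
bend [0.6062 0.1619 0.133 ] rod back [0.574  0.1622 0.133 ] tip [0.6068 0.1601 0.095 ]
bend S [0.6065 0.1604 0.131 ] [0.5566 0.1586 0.131 ]
tab corners T [array([0.6378, 0.1887]), array([0.6375, 0.1475]), array([0.6795, 0.1889]), array([0.6793, 0.1476])]
tab corners S [array([0.6417, 0.1863]), array([0.6411, 0.1452]), array([0.6801, 0.146 ]), array([0.6799, 0.1895])]
plate T [array([0.6827, 0.2409]), array([0.6818, 0.0932])]
```

Request:
jog_arm(plan="0 0 0 -1 0.15 0 255;0 0 0 -1.5 0.15 0 255;0 0 0 -1.5 0.15 0 255;0 0 0 -1 0.2 0 255;0 0 0 -0.7 0 0 255;0 0 0 0 0 0.7 255;0 0 0 0 0 0.5 255;0 0 0 0 0 0 255;0 0 0 0 0 0 255")

```text
time_s: 9.2
position: [0.557, 0.1663, 0.0988]
tool_rot: [[-1.0, 0.002, -0.002], [0.002, 1.0, -0.0], [0.002, -0.0, -1.0]]
ft_force: [-0.0, -0.4, -0.9]
grip_width: 0.0146
gripper_force: 78.1
```

```bash
python3 -c "
from two import *
s=env.observe();print(s['position'],s['tool_rot'][:,0],s['ft_force'])
two('two2.png')"
```

```text
[0.557  0.1663 0.0988] [-1.      0.0017  0.0016] [-0.0254 -0.3894 -0.8787]
tip pred [0.6614 0.1661 0.0819]
scene origin 207 117 tip [239.7552 161.1185] [200. 268.]
scene tip 0.45 [240.4 158.5] [0.6737 0.1749 0.0819]
scene hole 0.95 [240.4 161.7] [0.6678 0.1696 0.075 ]
scene hole 0.69 [236.2 158.5] [0.6722 0.1923 0.075 ]
top origin 163 120 tip [195.9768 164.119 ] [201. 268.]
top tip 0.62 [193.1 162.1] [0.6675 0.1745 0.0819]
top hole 0.93 [194.2 164.5] [0.6615 0.172  0.075 ]
```

View pics/two2.png

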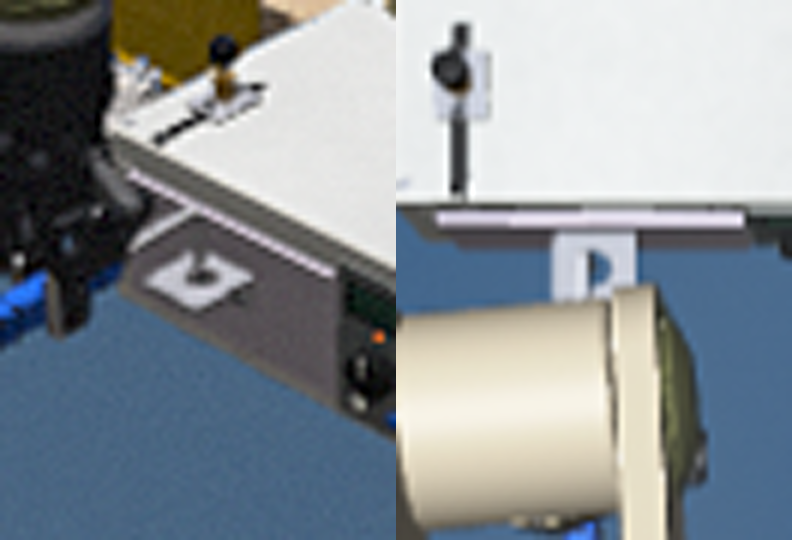

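The pictures show the tip above the hole: scene (202,275), and top rod (587) against hole (597,268), which agrees once parallax is allowed for. Lowering gently.

Request:
jog_arm(plan="0 0 0 0 0 0.3 255;0 0 0 0 0 0.3 255;0 0 0 0 0 0.2 255;0 0 0 0 0 0.2 255;0 0 0 0 0 0 255")

```text
time_s: 9.92
position: [0.5575, 0.1663, 0.0887]
tool_rot: [[-1.0, 0.002, -0.001], [0.002, 1.0, -0.0], [0.001, -0.0, -1.0]]
ft_force: [-0.3, 0.2, -2.0]
grip_width: 0.0148
gripper_force: 78.1
```

Request:
jog_arm(plan="0 0 0 0 0 0.2 255;0 0 0 0 0 0.2 255;0 0 0 0 0 0 255")

```text
time_s: 10.17
position: [0.5576, 0.1663, 0.0849]
tool_rot: [[-1.0, 0.002, -0.001], [0.002, 1.0, -0.0], [0.001, -0.0, -1.0]]
ft_force: [-0.6, 0.2, -0.8]
grip_width: 0.0146
gripper_force: 78.1
```

Request:
jog_arm(plan="0 0 0 0 0 0.3 255;0 0 0 0 0 0.3 255;0 0 0 0 0 0 255;0 0 0 0.2 0 0 255;0 0 0 0.2 0 0 255;0 0 0 0.2 0 0 255;0 0 0 0.2 0 0 255;0 0 0 0.2 0 0 255;0 0 0 0 0 0 255")

```text
time_s: 10.92
position: [0.5481, 0.1663, 0.0795]
tool_rot: [[-1.0, 0.002, 0.002], [0.002, 1.0, 0.0], [-0.002, 0.0, -1.0]]
ft_force: [2.7, 0.4, -2.2]
grip_width: 0.0146
gripper_force: 78.0
```

The force of +2.7 N shows the hook is engaged. Pulling.

Request:
jog_arm(plan="0 0 0 0.3 0 0 255;0 0 0 0.5 0 0 255;0 0 0 0.5 0 0 255;0 0 0 0.5 0 0 255;0 0 0 0.5 0 0 255;0 0 0 0.5 0 0 255;0 0 0 0.5 0 0 255;0 0 0 0.5 0 0 255;0 0 0 0.5 0 0 255;0 0 0 0.5 0 0 255")

```text
time_s: 11.75
position: [0.501, 0.1665, 0.0797]
tool_rot: [[-1.0, 0.002, 0.004], [0.002, 1.0, 0.001], [-0.004, 0.001, -1.0]]
ft_force: [8.1, 2.3, -5.9]
grip_width: 0.0147
gripper_force: 77.9
```

Request:
jog_arm(plan="0 0 0 0.4 0 0 255;0 0 0 0.4 0 0 255;0 0 0 0.3 0 0 255;0 0 0 0.3 0 0 255;0 0 0 0 0 0 255")

```text
time_s: 12.17
position: [0.486, 0.1666, 0.0796]
tool_rot: [[-1.0, 0.002, 0.001], [0.002, 1.0, 0.0], [-0.001, 0.0, -1.0]]
ft_force: [3.4, 2.6, -2.8]
grip_width: 0.0148
gripper_force: 78.1
```

```bash
python3 - <<'E'
from m import *
s=env.observe();print(s['position'],s['ft_force'])
for n in ['top','scene']:
    im=get(n);print([(r['confidence'],r['at'],atz(im,*r['at'],.075)) for r in models.tip_of(n,'hole')[:2]])
E
```

```text
[0.486  0.1666 0.0796] [ 3.4468  2.6094 -2.8195]
[(0.9, [196.2, 185.8], array([0.5982, 0.1659, 0.075 ]))]
[(0.86, [227.6, 170.7], array([0.6055, 0.1645, 0.075 ]))]
```

```bash
cat > k.py <<'E'
from m import *
s=env.observe();print(s['position'],s['ft_force'])
im=get('scene');T=get('top')
g=im['pixels'][95:150,215:265].astype(int).sum(2);W=cloud(im)[95:150,215:265]
a=np.argwhere(g<170);a=a[a[:,0]<40]
k,l,st,ce=cv2.connectedComponentsWithStats((g<170).astype(np.uint8));
print([(st[i].tolist(),ce[i].round(2).tolist()) for i in range(1,k) if st[i,4]>5])
print('hole',[(atz(i,*r['at'],.075)[:2]) for n,i in (('top',T),('scene',im)) for r in models.tip_of(n,'hole')[:1]])
E
python3 k.py
```

```text
[0.486  0.1666 0.0795] [ 2.5446  1.3221 -2.1779]
[([0, 0, 50, 35, 802], [25.58, 14.42]), ([0, 4, 3, 19, 43], [0.77, 12.79])]
hole [array([0.597 , 0.1718]), array([0.5954, 0.1605])]
```

Request:
jog_arm(plan="0 0 0 0.1 0 0 255;0 0 0 0.1 0 0 255;0 0 0 0.1 0 0 255;0 0 0 0.1 0 0 255;0 0 0 0 0 0 255")

```text
time_s: 12.98
position: [0.4825, 0.1664, 0.0795]
tool_rot: [[-1.0, 0.002, 0.002], [0.002, 1.0, 0.0], [-0.002, 0.0, -1.0]]
ft_force: [6.1, 1.9, -4.2]
grip_width: 0.0145
gripper_force: 78.2
```

Request:
jog_arm(plan="0 0 0 0.1 0 0 255;0 0 0 0.1 0 0 255;0 0 0 0.1 0 0 255;0 0 0 0.1 0 0 255;0 0 0 0 0 0 255")

```text
time_s: 13.4
position: [0.4786, 0.1665, 0.0795]
tool_rot: [[-1.0, 0.002, 0.002], [0.002, 1.0, 0.0], [-0.002, 0.0, -1.0]]
ft_force: [6.8, 2.3, -3.4]
grip_width: 0.0151
gripper_force: 78.2
```

Request:
jog_arm(plan="0 0 0 0.1 0 0 255;0 0 0 0.1 0 0 255;0 0 0 0.1 0 0 255;0 0 0 0.1 0 0 255;0 0 0 0 0 0 255")

```text
time_s: 13.82
position: [0.4739, 0.1665, 0.0794]
tool_rot: [[-1.0, 0.002, 0.001], [0.002, 1.0, 0.0], [-0.001, 0.0, -1.0]]
ft_force: [4.3, 1.8, -2.0]
grip_width: 0.0151
gripper_force: 78.3
```

Request:
jog_arm(plan="0 0 0 0.1 0 0 255;0 0 0 0.1 0 0 255;0 0 0 0.1 0 0 255;0 0 0 0.1 0 0 255;0 0 0 0 0 0 255")

```text
time_s: 14.23
position: [0.4701, 0.1665, 0.0794]
tool_rot: [[-1.0, 0.002, 0.001], [0.002, 1.0, 0.0], [-0.001, 0.0, -1.0]]
ft_force: [4.6, 2.0, -2.5]
grip_width: 0.0148
gripper_force: 78.3
```

Request:
jog_arm(plan="0 0 0 0.1 0 0 255;0 0 0 0.1 0 0 255;0 0 0 0.1 0 0 255;0 0 0 0.1 0 0 255;0 0 0 0 0 0 255")

```text
time_s: 14.65
position: [0.4688, 0.1665, 0.0798]
tool_rot: [[-1.0, 0.002, 0.007], [0.002, 1.0, 0.001], [-0.007, 0.001, -1.0]]
ft_force: [15.9, 2.4, -8.6]
grip_width: 0.0146
gripper_force: 78.0
```

The force jumped to 15.9 N, so the tray is on the catch. Easing back.

Request:
jog_arm(plan="0 0 0 -0.1 0 0 255;0 0 0 -0.1 0 0 255;0 0 0 -0.1 0 0 255;0 0 0 -0.1 0 0 255;0 0 0 -0.1 0 0 255;0 0 0 0 0 0 255")

```text
time_s: 15.15
position: [0.4711, 0.1665, 0.0794]
tool_rot: [[-1.0, 0.002, 0.001], [0.002, 1.0, 0.0], [-0.001, 0.0, -1.0]]
ft_force: [4.2, 1.4, -2.6]
grip_width: 0.0148
gripper_force: 78.9
```

Request:
jog_arm(plan="0 0 0 -0.1 0 0 255;0 0 0 -0.1 0 0 255;0 0 0 -0.1 0 0 255;0 0 0 0 0 0 255;0 0 0 0 0 0 255")

```text
time_s: 15.57
position: [0.4739, 0.1664, 0.0793]
tool_rot: [[-1.0, 0.002, 0.0], [0.002, 1.0, -0.0], [-0.0, -0.0, -1.0]]
ft_force: [3.6, 1.6, -1.6]
grip_width: 0.0144
gripper_force: 79.0
```

Request:
jog_arm(plan="0 0 0 -0.1 0 0 255;0 0 0 -0.1 0 0 255;0 0 0 0 0 0 255;0 0 0 0 0 0 255")

```text
time_s: 15.9
position: [0.4753, 0.1663, 0.0791]
tool_rot: [[-1.0, 0.002, -0.001], [0.002, 1.0, -0.0], [0.001, -0.0, -1.0]]
ft_force: [-0.0, 0.5, -1.7]
grip_width: 0.0149
gripper_force: 79.1
```

Force is zero, so the catch holds the tray. Centring the tip and lifting out.

Request:
jog_arm(plan="0 0 0 -0.2 0 0 255;0 0 0 -0.2 0 0 255;0 0 0 0 0 0 255;0 0 0 0 0 0 255")

```text
time_s: 16.23
position: [0.4799, 0.1664, 0.0793]
tool_rot: [[-1.0, 0.002, -0.0], [0.002, 1.0, -0.0], [0.0, -0.0, -1.0]]
ft_force: [0.6, -0.2, -1.5]
grip_width: 0.0148
gripper_force: 79.0
```

```bash
python3 k.py
```

```text
[0.4799 0.1664 0.0793] [ 0.6364 -0.1541 -1.536 ]
[([0, 0, 50, 38, 842], [24.99, 14.62]), ([0, 8, 1, 12, 12], [0.0, 13.5])]
hole [array([0.5911, 0.1656]), array([0.5893, 0.1634])]
```

Request:
jog_arm(plan="0 0 0 0 0 -0.3 255;0 0 0 0 0 -0.5 255;0 0 0 0 0 -1 255;0 0 0 0 0 -1.5 255;0 0 0 0 0 0 255;0 0 0 0 0 0 255")

```text
time_s: 16.93
position: [0.4801, 0.1665, 0.1129]
tool_rot: [[-1.0, 0.002, 0.002], [0.002, 1.0, 0.0], [-0.002, 0.0, -1.0]]
ft_force: [-0.2, 0.8, -0.8]
grip_width: 0.0152
gripper_force: 79.0
```

```bash
python3 - <<'E'
from m import *
s=env.observe();print(s['position'],s['tool_rot'][:,0],s['ft_force'])
im=get('wrist');cv2.imwrite('pics/w4_raw.png',im['pixels'][:,:,::-1])
p0=cv2.imread('pics/w3.png');p0=cv2.resize(p0,(512,384),interpolation=cv2.INTER_AREA)[:,:,::-1]
for p in (p0,im['pixels']):
    h=cv2.cvtColor(np.ascontiguousarray(p),cv2.COLOR_RGB2HSV).astype(int)
    b=(abs(h[...,0]-106)<14)&(h[...,1]>175)&(h[...,2]>150);b[:,:215]=0;b[:,290:]=0;b[:120]=0
    A=np.argwhere(b);print(A.min(0))
    for r in (155,180,200,230,260,290,310):
        c=A[A[:,0]==r][:,1];print(r,(c.min(),c.max()) if len(c) else None,end=' ')
    k=p[140:345,250].astype(int).sum(1);print('dark rows',(np.where(k<250)[0]+140).tolist())
W=cloud(im);print(W[160,251],W[190,251],W[230,251],W[300,251])
T=get('top');print('hole',[(r['confidence'],atz(T,*r['at'],.075)) for r in models.tip_of('top','hole')[:1]])
S=get('scene');print('hole',[(r['confidence'],atz(S,*r['at'],.075)) for r in models.tip_of('scene','hole')[:1]])
print('tip',[(r['confidence'],atz(T,*r['at'],.095)) for r in models.tip_of('top','tip')[:4]])
E
```

```text
[0.4801 0.1665 0.1129] [-1.      0.0017 -0.0018] [-0.2381  0.8282 -0.7982]
[151 232]
155 (np.int64(234), np.int64(268)) 180 (np.int64(232), np.int64(233)) 200 (np.int64(232), np.int64(269)) 230 (np.int64(233), np.int64(269)) 260 None 290 None 310 (np.int64(235), np.int64(268)) dark rows [344]
[151 231]
155 (np.int64(233), np.int64(268)) 180 (np.int64(232), np.int64(270)) 200 (np.int64(232), np.int64(270)) 230 (np.int64(233), np.int64(269)) 260 (np.int64(235), np.int64(268)) 290 None 310 (np.int64(235), np.int64(268)) dark rows [344]
[0.4285 0.1651 0.1407] [0.4404 0.1651 0.1411] [0.4575 0.165  0.1411] [0.4908 0.1649 0.1416]
hole [(0.97, array([0.587, 0.167, 0.075]))]
hole [(0.69, array([0.5849, 0.1533, 0.075 ]))]
tip [(0.76, array([ 0.5628, -0.0347,  0.095 ])), (0.65, array([ 0.4905, -0.4144,  0.095 ])), (0.63, array([ 0.3406, -0.1239,  0.095 ])), (0.45, array([0.5883, 0.1762, 0.095 ]))]
```

No slip in the grip, and the tray stays out (hole at x≈0.586). Returning to the rest.

Request:
jog_arm(plan="0 0 0 0 -1.5 0 255;0 0 0 0 -3 0 255;0 0 0 -0.4 -3.8 0 255;0 0 0 -0.4 -3.8 0 255;0 0 0 -0.4 -3.8 0 255;0 0 0 -0.4 -3.8 0 255;0 0 0 -0.4 -3.8 0 255;0 0 0 -0.4 -3.8 0 255;0 0 0 -0.4 -3.8 0 255;0 0 0 -0.4 -3.8 0 255")

```text
time_s: 18.07
position: [0.5109, -0.1846, 0.112]
tool_rot: [[-1.0, 0.002, -0.0], [0.002, 1.0, 0.0], [0.0, 0.0, -1.0]]
ft_force: [0.7, 0.5, -1.5]
grip_width: 0.0147
gripper_force: 79.1
```

Request:
jog_arm(plan="0 0 0 0 -3.8 0 255;0 0 0 0 -2.9 0 255;0 0 0 0 -1.5 0 255;0 0 -3.4 0 0 0 255;0 0 -3.4 0 0 0 255;0 0 0 0 0 0 255;0 0 0 0 0 0 255;0 0 0 0 0 0 255")

```text
time_s: 18.73
position: [0.5111, -0.264, 0.1122]
tool_rot: [[-0.993, -0.116, -0.0], [-0.116, 0.993, 0.0], [0.0, 0.0, -1.0]]
ft_force: [0.9, -0.6, -1.1]
grip_width: 0.0148
gripper_force: 79.0
```

Request:
jog_arm(plan="0 0 0 -0.13 -0.05 2 255;0 0 0 0 0 2 255;0 0 0 0 0 1 255;0 0 0 0 0 0.5 255;0 0 0 0 0 0.5 255;0 0 0 0 0 0 255;0 0 0 0 0 0 255")

```text
time_s: 19.32
position: [0.5127, -0.2651, 0.0529]
tool_rot: [[-0.993, -0.117, 0.001], [-0.117, 0.993, -0.001], [-0.001, -0.001, -1.0]]
ft_force: [-0.5, -1.0, -1.3]
grip_width: 0.0147
gripper_force: 79.1
```

Request:
jog_arm(plan="0 0 0 0 0.04 0.3 255;0 0 0 0 0 0.3 255;0 0 0 0 0 0.3 255;0 0 0 0 0 0.3 255;0 0 0 0 0 0 255;0 0 0 0 0 0 255")

```text
time_s: 19.82
position: [0.5122, -0.2645, 0.0401]
tool_rot: [[-0.993, -0.117, -0.001], [-0.117, 0.993, 0.0], [0.0, 0.001, -1.0]]
ft_force: [-1.0, 0.9, -1.2]
grip_width: 0.015
gripper_force: 79.1
```

Request:
jog_arm(plan="0 0 0 0 0 0.1 255;0 0 0 0 0 0.1 255;0 0 0 0 0 0.05 255;0 0 0 0 0 0 255")

```text
time_s: 20.15
position: [0.5123, -0.2645, 0.0378]
tool_rot: [[-0.993, -0.117, -0.0], [-0.117, 0.993, 0.0], [0.0, 0.0, -1.0]]
ft_force: [0.0, 1.2, -0.3]
grip_width: 0.0148
gripper_force: 79.1
```

Hook seated, with only 0.6 mm left to settle. Opening and withdrawing.

Request:
jog_arm(plan="0 0 0 0 0 0.05 255;0 0 0 0 0 0 200;0 0 0 0 0 0 150;0 0 0 0 0 0 100;0 0 0 0 0 0 0;0 0 0 0 0 0 0;0 0 0 0 0 0 0;0 0 0 0 0 0 0;0 0 0 0 0 0 0")

```text
time_s: 20.9
position: [0.5124, -0.2646, 0.0373]
tool_rot: [[-0.993, -0.117, 0.0], [-0.117, 0.993, -0.0], [-0.0, -0.0, -1.0]]
ft_force: [-0.8, -0.6, -0.1]
grip_width: 0.0855
gripper_force: 0.0
```

Request:
jog_arm(plan="0 0 0 0 0 -0.5 0;0 0 0 0 0 -1.5 0;0 0 0 0 0 -2 0;0 0 0 0 0 -3 0;0 0 0 0 0 -3 0;0 0 0 0 0 -3 0;0 0 0 0 0 -3 0;0 0 0 0 0 -3 0;0 0 0 0 0 0 0;0 0 0 0 0 0 0")

```text
time_s: 21.73
position: [0.5126, -0.2648, 0.2291]
tool_rot: [[-0.993, -0.117, 0.003], [-0.117, 0.993, -0.002], [-0.003, -0.003, -1.0]]
ft_force: [-0.1, 0.5, -0.5]
grip_width: 0.0855
gripper_force: 0.0
```

```bash
python3 - <<'E'
from m import *
s=env.observe();print(s['position'],s['grip_width'],s['ft_force'],s['time_s'])
im=get('wrist');save(im,'w5.png')
h=cv2.cvtColor(im['pixels'],cv2.COLOR_RGB2HSV).astype(int)
b=(abs(h[...,0]-106)<14)&(h[...,1]>140)
W=cloud(im);b&=(W[...,2]>.045)&(abs(W[...,1]+.263)<.03)&(W[...,0]>.44)&(W[...,0]<.57)
A=np.argwhere(b)
for r in np.linspace(A[:,0].min(),A[:,0].max(),5).astype(int):
    c=A[A[:,0]==r][:,1];print(r,c.min(),c.max(),atz(im,c.mean(),r,.0655))
print(np.nanmedian(W[b][:,2]))
for n in ('top','scene'):
    T=get(n);print('hole',[(r['confidence'],atz(T,*r['at'],.075)) for r in models.tip_of(n,'hole')[:1]])
E
```

```text
[ 0.5126 -0.2648  0.2291] 0.08552807632849149 [-0.0907  0.5089 -0.5065] 21.7333
123 247 257 [ 0.4581 -0.2724  0.0655]
146 245 259 [ 0.4807 -0.2708  0.0655]
169 245 259 [ 0.5042 -0.267   0.0655]
192 245 259 [ 0.5288 -0.2647  0.0655]
215 247 257 [ 0.5545 -0.2611  0.0655]
0.06533765567952021
hole [(0.88, array([0.5875, 0.1656, 0.075 ]))]
hole [(0.93, array([0.5883, 0.1685, 0.075 ]))]
```

View pics/w5.png

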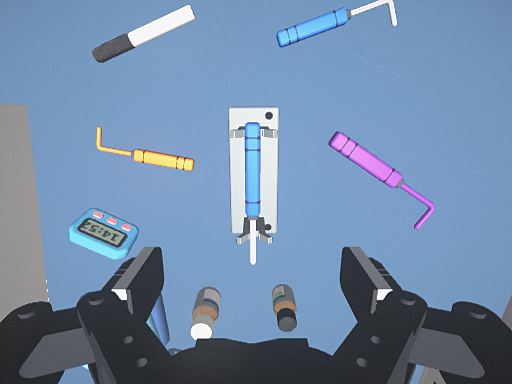

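The hook lies in both forks as before (252,125–262), and the tray stays out at about 75–80 mm. Handing in.

```bash
python3 -c "
from rig import job
print(job.close_job())"
```

```text
the job is handed in; nothing more can be done
None
```

I handed the job in with the tray held out on its catch, roughly 75–80 mm by the camera, and the blue hook back in its rest; the hand-in returned no verdict. The wrist force peaked at about 16 N when the tray met the catch.

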